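# Feed a jar-lid carrier through the guarded marking roller with a push stick

## Robot

A 6-joint arm with a two-finger parallel gripper is mounted at the origin on the work surface. World frame = base frame: x ahead of the robot, y to its left, z up, the work surface at z = 0. Lengths are in m, angles in degrees, forces in N, time in s.
With the tool pointing down it reaches from about 0.225 to 0.725 m from the base axis. Payload 3.1 kg.
Tool frame: the origin (TCP) lies on the centre line of the jaws, within the pads' length; the fingertips stand 11 mm ahead of it and the grasp point (between the pads) lies 8 mm behind it; z points along the fingers, y is the line along which they close (so a half turn about z gives the same grasp; the last joint's range is limited). The gripper opens to 85 mm and grips with 20 to 120 N. Pads are 22 mm wide; open, the fingers measure 114 mm over their backs; the gripper's body (76 mm by 85 mm) begins 54 mm behind the grasp point. The pads swing forward as they close: fully open they stand 13 mm farther back than shut.
Start: joints at [-78.426, 2.75, 5.684, 92.934, 0, 82.678], TCP at [0.17, -0.497, 0.242] pointing down, gripper open.
Joint ranges: [-166.93, 166.93], [-56.73, 111.36], [-69.38, 81.34], [-121.58, 131.49], [-85.45, 84.26], [-180, 180]. Speed limits (degrees/s): [159.86, 159.86, 180, 180, 180, 180].

## Interface

Orientations are given as [roll, pitch, yaw] about the fixed x, y, z axes, in that order (R = Rz(yaw) Ry(pitch) Rx(roll)).
In Python, from workcell import arm gives the robot as it stands. The module is installed in compiled form; this text tells all that it offers.
- The arm moves only by the tool send_rows, never from a script. Its argument "deltas" is a list of rows, each a list of 5 numbers: the shift along the tool's x, y, z in cm, then the turn about the tool's z in degrees, then the closure in counts, from 0 (fully open) to 255 (shut). In form: [[x, y, z, twist, fingers], ...]. A call has 1 to 12 rows; each row is the pose to reach, as a shift and turn from the pose commanded when the call began, along the tool's axes at that moment; what a row does not reach only later rows make up. A row lasts 1/12 s, in which the tool goes at most 41.7 mm and 7.16 degrees, less where a joint would pass 70% of its speed; a pose out of reach is approached as far as the arm can. A call with a gripper value outside its range is refused whole. The fingers move at their own pace and stop on an object; the grip force is fixed at half the most. Time passes only in rows, so rows that repeat a pose let the fingers close. It gives the time, the measured TCP pose, the force, the opening and the grip force at its end, in the units of the state.
- arm.state(): the state, without advancing time (a new reading comes with each control period).
- arm.grab_frame(name): name is "scene" or "top"; returns (picture, depth): 420x560x3 uint8, red, green, blue; 420x560 float32, m along the optical axis (not along the pixel's ray), 0 where there is no reading.
- arm.calibration(name): a dict with "fx", "fy", "cx", "cy" (pixels), "xyz" and "orientation" of the camera in the world. Camera axes: x right, y down, z forward; pixel columns grow to the right and rows downward; lengths in m; the calibration is good to about 2 mm. A picture is of the moment at which its call begins. calibration takes no time and is no camera call.
- arm.finish_job(): hands the job in; it is judged then, once.
Trained networks look in the newest picture that a camera, given by its name, has taken for a name from the list of things; names that differ only in an ending like _2 or _b are one class to them, and where a whole thing is asked for, a point or a joint stands for the part that bears it (a point fixed in the world has none). Each returns a list of dicts, best first, with "confidence" (0 to 1); they miss things now and then, are a little off and sometimes report something else, mostly with a low value. They report only what shows in the picture. A call takes as long as a camera call. They do not tell look-alikes from the thing itself.
- arm.silhouettes(camera, name): "region" (420x560 bool, what is visible of it) and "rect" ([left, top, right, bottom] in pixels, round what is visible of it).
The state is a dict: "clock": time; "joint_pos": joint angles; "qvel": joint speeds; "joint_torque": joint torques, N m; "eef_pos": TCP position; "orientation": TCP orientation; "wrist_force": force on the tool from outside, world axes, zero at the start; "wrist_torque": the same for the moment, N m; "gripper_width": finger opening in m; "finger_force": force on a finger pad.
Only numpy, scipy, OpenCV 4.12 (cv2) and the standard library are available. Lean on these libraries where they do the work, as an engineer would, in place of code of your own. Each camera call takes 0.05 s, during which the arm holds its last target. There are 200 camera calls.

## Task

Take the red push stick from its grey tray and use it, never the gripper itself, to feed the wooden lid carrier through the low yellow guard and under the marking roller until it meets the sprung end stop, wherever that is set today. Press it against the stop for a full second with about 10 newtons more than it takes to slide it, never bearing on the stop with more than 16. Leave the carrier there, resting on the stop, and lay the push stick back in its tray, keeping the gripper off the machine and leaving the jars and other things alone.

Things in the scene. Friction and masses are not known exactly. Their poses are not given: they have to be found in the camera images.
- press: Bench lid-marking press, fixed: grey bed 420 x 140 mm, bed surface 30 mm above the table. Origin on the table below the middle of the guard opening; x axis = feed direction (level, into the guard), z up. Bed from x = -190 (open infeed end) to +230 mm. A clear hood, top 79 mm above the bed, covers x = 0 to 230.
- press_mouth (a point): Point on the bed surface in the middle of the yellow guard's opening (press x = 0, y = 0; 30 mm above the table), same axes as the press. Opening 104 mm wide, 34 mm high; plate 8 mm thick. Aluminium fences, 14 mm high, funnel from 110 mm apart at x = -185 to 80 mm apart here, then stay 80 mm apart, all centred on y = 0.
- roller: Sprung black marking roller across the channel, 30 mm thick, its axis (origin) at press x = 30 mm, underside 18 mm above the bed. The 20 mm high carrier lifts it 2 mm: a bump of a few N as its front edge passes under (front at about x = 20 to 30 mm), then steady drag. Sliding the carrier takes 2 to 9 N in all. The drag also holds the carrier where it is left, against the pad.
- press_stop: End stop under the hood: dark rail (origin always at press x = 170, 75 mm above the table) carrying a blue block clamped at an unreported setting, with an orange sprung pad in front, 56 mm wide. The pad's face lies anywhere from press x = 120 to 175 mm; feel for it (or see it through the hood). It yields 1 mm per 6 N, bottoms out at 5 mm.
- carrier: Loose wooden lid carrier, block 110 long (x) x 76 wide x 20 mm high, 0.14 to 0.28 kg, a silver jar lid let into its top. Origin in the centre of its underside, x axis along its length, roughly in the feed direction. It starts on the infeed bed between the fences, its origin 80 to 120 mm before the guard opening.
- push_stick: Loose red push stick, 0.14 kg, lying flat. x axis along it towards the flat pushing tip; origin on its underside below the handle's middle. Blade 22 wide x 16 mm high, x = -55 to +160 mm (tip). Handle: upright block 22 mm thick (y), x = -40 to +40 mm, 16 to 60 mm above the underside; grip it across its thickness from above.
- stick_tray: Grey open tray 280 (x) x 70 (y) mm, walls 16 mm high and 4 mm thick, floor 4 mm thick, fixed on the table; origin in the centre of its underside. The stick lies in it with tip towards the tray's +x, its origin about 45 mm towards -x from the tray's.
- spare_carrier: A second, spare lid carrier lying flat on the table well away from the press (same size and look). Leave alone.
- jar_a: Amber preserve jar, 76 mm across and 122 mm high, behind the press. Leave alone.
- jar_b: Green preserve jar, same size, behind the press. Leave alone.
- jar_c: Amber preserve jar, same size, at the robot's left. Leave alone.
- jar_band: Loose brass jar band (ring), 74 mm across, 17 mm high. Leave alone.
- lid_stack: Stack of silver lids, 70 mm across and 24 mm high. Leave alone.
- tin: Small tin, 60 mm across and 90 mm high. Leave alone.
There are look-alikes about, which are no part of the job. Leave any black or pink look-alike of the carrier alone.

How it is judged:
By the outcome, as a careful person would: the job done as asked, in the order asked, and still so for the second after the job is handed in, with the robot touching nothing.
It also fails if it takes over 72 s, if anything falls off the work surface, if the arm or the gripper's body presses on something with over 40 N, if the wrist force passes 120 N, or if a joint passes its speed limit or range.

## Working session

There is one attempt and no reset: what is moved stays moved. The work goes in short steps, Python scripts to look and compute and a tool call to move; the robot and the scene stay as the last step left them, time stands still between calls to the robot, and variables do not carry over. Pictures are saved under pics/ and viewed, at most 10 in all, crops included, and the job is handed in when it is done.

Besides the shell and the picture viewer there is one more tool, called after "Emit:" in YAML: its name, and indented under it one key for each argument. send_rows: Moves the arm, as the interface text tells. Its arguments: {"type":"object","properties":{"deltas":{"type":"array"}},"required":["deltas"]}

```bash
mkdir -p pics; cat > h.py <<'E'
from workcell import arm
import numpy as np, cv2
from scipy.spatial.transform import Rotation as R
def grab(n):
    p,d=arm.grab_frame(n); return p,d
def cam(n):
    c=arm.calibration(n); return c,R.from_euler('xyz',c['orientation'],degrees=True).as_matrix(),np.array(c['xyz'])
def cloud(n,d):
    c,M,t=cam(n); v,u=np.mgrid[:d.shape[0],:d.shape[1]]
    P=np.stack([(u-c['cx'])/c['fx']*d,(v-c['cy'])/c['fy']*d,d],-1)
    W=P@M.T+t; W[d==0]=np.nan; return W
def pix(n,p):
    c,M,t=cam(n); q=(np.asarray(p)-t)@M; return c['fx']*q[...,0]/q[...,2]+c['cx'],c['fy']*q[...,1]/q[...,2]+c['cy']
def save(f,p,s=1): cv2.imwrite(f,cv2.resize(p[...,::-1],None,fx=s,fy=s,interpolation=cv2.INTER_CUBIC))
E
python3 - <<'E'
from h import *
for n in('scene','top'):
    p,d=grab(n); save(f'pics/{n}0.png',p,1.4); np.savez(f'{n}0.npz',p=p,d=d); print(n,arm.calibration(n))
    W=cloud(n,d)
    for k in('press','carrier','push_stick','stick_tray','press_stop','roller'):
        for r in arm.silhouettes(n,k)[:4]:
            print(k,round(r['confidence'],2),np.round(r['rect']),np.round(np.nanmedian(W[r['region']],0),3))
print(arm.state())
E
```

```text
scene {'fx': 407.57653912914833, 'fy': 407.57653912914833, 'cx': 278.4860854362417, 'cy': 211.61315247732261, 'xyz': array([ 1.0389111 , -0.7149052 ,  0.77379077]), 'orientation': array([-1.30132617e+02,  4.48969546e-02,  3.77835062e+01])}
press 0.63 [262. 136. 386. 247.] [0.588 0.128 0.061]
carrier 0.92 [278. 192. 324. 228.] [0.554 0.006 0.049]
carrier 0.92 [251. 287. 306. 326.] [ 0.689 -0.267  0.02 ]
carrier 0.73 [372. 142. 394. 160.] [0.585 0.48  0.02 ]
carrier 0.17 [286. 148. 314. 170.] [0.373 0.257 0.02 ]
push_stick 0.82 [165. 217. 227. 265.] [ 0.385 -0.265  0.024]
stick_tray 0.94 [144. 207. 238. 277.] [ 0.384 -0.242  0.006]
roller 0.55 [261. 136. 386. 248.] [0.591 0.13  0.065]
top {'fx': 478.7753254341502, 'fy': 478.7753254341502, 'cx': 280.9478832629703, 'cy': 213.60664176536693, 'xyz': array([ 0.27560685, -0.03846335,  1.58353347]), 'orientation': array([-170.64979617,    0.17900903,  -90.56208944])}
press 0.86 [158. 179. 295. 231.] [0.552 0.168 0.107]
carrier 0.89 [116. 193. 148. 229.] [0.551 0.458 0.021]
carrier 0.78 [250. 196. 281. 219.] [0.546 0.016 0.051]
carrier 0.74 [3
[... 272 characters left out ...]
7]
{'clock': 0.7, 'joint_pos': array([-7.84253886e+01,  2.74943425e+00,  5.68653224e+00,  9.29339973e+01,
       -3.44384709e-04,  8.26789446e+01]), 'qvel': array([-0.03494093,  0.04026601,  0.02757879, -0.02802038,  0.00726751,
        0.15972816]), 'joint_torque': array([-2.70593046e-04, -3.38499963e+01,  3.20054805e+01,  5.65044065e-04,
       -3.46366569e-04,  1.53379347e-06]), 'eef_pos': array([ 0.17001877, -0.49671667,  0.24234295]), 'orientation': array([1.79996968e+02, 7.36698762e-04, 1.88956668e+01]), 'wrist_force': array([ 0.58391533,  0.76228503, -0.57995043]), 'wrist_torque': array([-0.00759878, -0.02039376,  0.01336711]), 'finger_force': 0.0, 'gripper_width': 0.0850922126630218}
```

View pics/scene0.png

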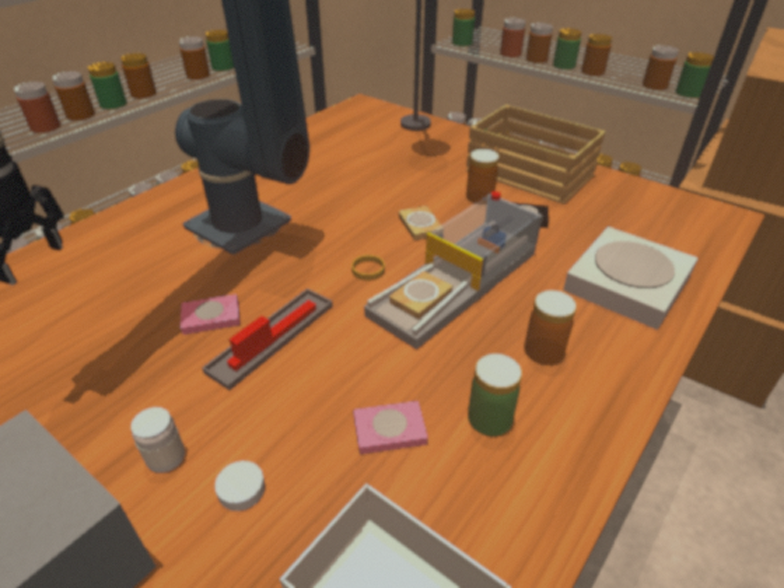

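View pics/top0.png

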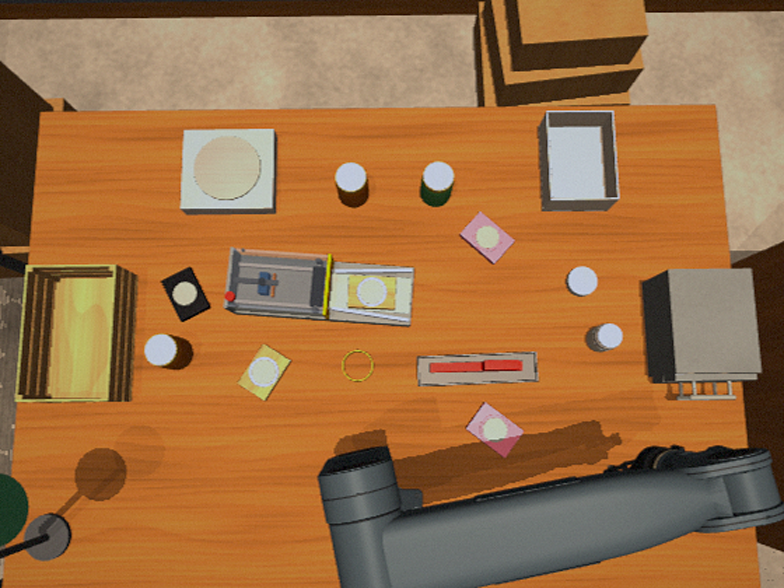

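```bash
cat >> h.py <<'E'
def onplane(n,u,v,z):
    c,M,t=cam(n); r=np.stack([(np.asarray(u)-c['cx'])/c['fx'],(np.asarray(v)-c['cy'])/c['fy'],np.ones(np.shape(u))],-1)@M.T
    return t+r*((z-t[2])/r[...,2])[...,None]
def rect(P):
    (c,s,a)=cv2.minAreaRect((P[:,:2]*1000).astype(np.float32)); b=cv2.boxPoints((c,s,a))
    e=max((b[1]-b[0],b[2]-b[1]),key=np.linalg.norm); yaw=np.degrees(np.arctan2(e[1],e[0]))%180
    return np.round(c,1),np.round(sorted(s),1),round(float(yaw),2)
def ortho(n,p,z,x0,x1,y0,y1,s=2):  # s px/mm; columns=y, rows=-x
    Y,X=np.meshgrid(np.arange(y0,y1,1/s),np.arange(x1,x0,-1/s)); u,v=pix(n,np.stack([X/1e3,Y/1e3,np.full(X.shape,z)],-1))
    return cv2.remap(p,u.astype(np.float32),v.astype(np.float32),cv2.INTER_CUBIC)
E
python3 - <<'E'
from h import *
o=[]
for n in('scene','top'):
    f=np.load(n+'0.npz'); p,d=f['p'],f['d']; W=cloud(n,d); h=cv2.cvtColor(p,cv2.COLOR_RGB2HSV).astype(int)
    inb=lambda x0,x1,y0,y1:(W[...,0]>x0)&(W[...,0]<x1)&(W[...,1]>y0)&(W[...,1]<y1)
    red=((h[...,0]<5)|(h[...,0]>175))&(h[...,1]>200)&inb(.3,.45,-.4,-.1)
    for nm,m,z in(('handle',red&(W[...,2]>.055),.064),('blade',red&(W[...,2]<.03)&(W[...,2]>.014),.02)):
        v,u=np.nonzero(m); print(n,nm,m.sum(),np.round(np.median(W[m],0),4),rect(onplane(n,u,v,z)))
    ye=(h[...,0]>20)&(h[...,0]<32)&(h[...,1]>190)&inb(.45,.65,.04,.2)&(W[...,2]>.05)
    print('guard',ye.sum(),np.round(np.nanpercentile(W[ye],[2,50,98],axis=0),4).tolist(),rect(W[ye]))
    for r in arm.silhouettes(n,'stick_tray')[:1]:
        v,u=np.nonzero(r['region']); print('tray',rect(onplane(n,u,v,.016)))
    for r in arm.silhouettes(n,'carrier')[:3]:
        q=np.nanmedian(W[r['region']],0)
        if q[2]>.04:
            m=r['region']&(abs(W[...,2]-.05)<.005); v,u=np.nonzero(m); print('carrier',rect(onplane(n,u,v,.05)))
    o.append(ortho(n,p,.03,480,640,-90,310,1.9))
save('pics/ortho.png',np.vstack(o))
E
```

```text
scene handle 202 [ 0.3812 -0.2811  0.0632] (array([ 382.2, -281.2]), array([25.3, 79.7]), 90.88)
scene blade 307 [ 0.3814 -0.2086  0.0196] (array([ 380.6, -228.7]), array([ 23. , 210.9]), 90.38)
guard 88 [[0.4929, 0.1047, 0.1022], [0.5654, 0.1112, 0.1066], [0.6242, 0.12, 0.1108]] (array([557.6, 112.3]), array([  6. , 137.7]), 175.07)
tray (array([ 377.8, -231.5]), array([ 83.9, 286. ]), 91.73)
carrier (array([551.3,  13.2]), array([ 79.5, 113.6]), 87.19)
top handle 39 [ 0.3773 -0.3001  0.0635] (array([ 373.6, -276.8]), array([20.2, 80.2]), 91.8)
top blade 30 [ 0.3637 -0.2317  0.0205] (array([ 372. , -231.7]), array([ 18.2, 192.7]), 90.67)
guard 110 [[0.4873, 0.106, 0.0602], [0.5504, 0.1135, 0.1079], [0.6226, 0.1198, 0.1159]] (array([555.2, 113. ]), array([  7. , 139.1]), 174.87)
tray (array([ 368.5, -226.5]), array([ 70.5, 278.1]), 91.75)
carrier (array([546.5,  16.5]), array([ 76.9, 109.9]), 86.86)
```

View pics/ortho.png

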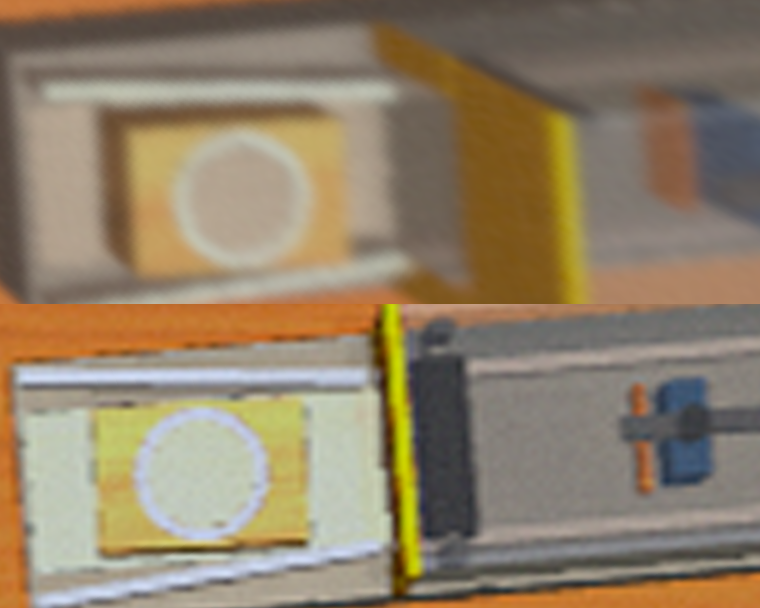

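Top picture: the wanted carrier is on the infeed at (370,292). Things it could be taken for: yellow spare (263,371), pink (487,238) and (494,430), black (184,293). The push stick at (475,366) is the only red one, and it lies in the grey tray. The ortho crop confirms the choice: wooden block between the fences before the yellow guard, with the orange pad visible at about press x = 135 mm. Moving above the stick's handle.

Emit:
send_rows:
  deltas:
    - [2.5,-1.3,0,-7,0]
    - [5,-2.6,0,-14,0]
    - [7.5,-3.9,0,-21,0]
    - [10,-5.2,0,-28,0]
    - [13,-6.7,0,-35,0]
    - [16,-8.3,0,-42,0]
    - [19,-9.8,0,-49,0]
    - [22,-11.4,0,-56,0]
    - [25,-12.9,1.5,-63,0]
    - [26.7,-13.8,3,-70,0]
    - [26.7,-13.8,6,-72,0]
    - [26.7,-13.8,9,-72,0]

```text
clock: 1.9
eef_pos: [0.3798, -0.2793, 0.1529]
orientation: [179.8, 0.2, 91.2]
wrist_force: [0.2, 0.4, 0.2]
gripper_width: 0.0857
finger_force: 0.0
```

```bash
cat >> h.py <<'E'
def go(x,y,z,yaw):
    s=arm.state(); M=R.from_euler('xyz',s['orientation'],degrees=True).as_matrix()
    print('tool delta cm',np.round((np.array([x,y,z])-s['eef_pos'])@M*100,2),'twist',round((s['orientation'][2]-yaw+180)%360-180,2))
def st():
    s=arm.state(); print(round(s['clock'],2),np.round(s['eef_pos']*1000,1),np.round(s['orientation'],2),np.round(s['wrist_force'],2),round(s['gripper_width']*1000,1),round(s['finger_force'],1))
E
python3 - <<'E'
from h import *
st(); o=[]
for n in('scene','top'):
    p,d=grab(n); np.savez(f'{n}1.npz',p=p,d=d); e=arm.state()['eef_pos']; u,v=pix(n,e); u,v=int(u),int(v); print(n,u,v)
    c=p[max(v-50,0):v+50,u-65:u+65].copy(); print(max(v-50,0),u-65)
    cv2.circle(c,(65,v-max(v-50,0)),0,(0,255,255),-1); o.append(cv2.resize(c,(780,300) if 0 else (390,300),interpolation=cv2.INTER_CUBIC))
save('pics/near.png',np.hstack(o))
E
```

```text
1.9 [ 379.8 -279.3  152.9] [1.7983e+02 1.7000e-01 9.1160e+01] [0.2  0.35 0.18] 85.7 0.0
scene 172 209
159 107
top 361 258
208 296
```

View pics/near.png

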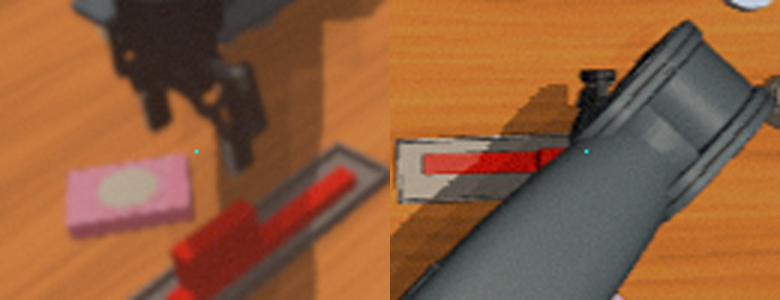

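Scene crop: the fingertips at (157,125) and (237,165) straddle the projected TCP, so the scene calibration holds. The red handle at (215,245) lies directly below between the jaws. Descending and gripping.

Emit:
send_rows:
  deltas:
    - [0,0,3,0,0]
    - [0,0,6,0,0]
    - [0,0,8,0,0]
    - [0,0,9.5,0,0]
    - [0,0,10.5,0,0]
    - [0,0,11.2,0,0]
    - [0,0,11.4,0,0]
    - [0,0,11.4,0,0]

```text
clock: 2.67
eef_pos: [0.3783, -0.2803, 0.0391]
orientation: [180.0, 0.0, 90.9]
wrist_force: [-0.3, -0.8, -0.7]
gripper_width: 0.0852
finger_force: 0.0
```

Emit:
send_rows:
  deltas:
    - [0,0,0,0,120]
    - [0,0,0,0,160]
    - [0,0,0,0,255]
    - [0,0,0,0,255]
    - [0,0,0,0,255]
    - [0,0,0,0,255]
    - [0,0,0,0,255]
    - [0,0,0,0,255]
    - [0,0,0,0,255]
    - [0,0,0,0,255]

```text
clock: 3.5
eef_pos: [0.3783, -0.28, 0.0388]
orientation: [180.0, 0.0, 90.9]
wrist_force: [-0.3, -0.2, 3.9]
gripper_width: 0.0212
finger_force: 59.9
```

```bash
python3 - <<'E'
from h import *
st()
p,d=grab('scene'); np.savez('scene2.npz',p=p,d=d); W=cloud('scene',d); h=cv2.cvtColor(p,cv2.COLOR_RGB2HSV).astype(int)
m=((h[...,0]<5)|(h[...,0]>175))&(h[...,1]>200)&(W[...,2]<.03)&(W[...,2]>.014)&(W[...,0]>.3)&(W[...,0]<.45)&(W[...,1]<-.05)&(W[...,1]>-.4)
v,u=np.nonzero(m); P=onplane('scene',u,v,.02); print(rect(P),P.min(0)*1000,P.max(0)*1000)
E
```

```text
3.5 [ 378.3 -280.    38.8] [1.7996e+02 4.0000e-02 9.0900e+01] [-0.26 -0.2   3.87] 21.2 59.9
(array([ 384.4, -228.3]), array([ 23.8, 210.3]), 91.58) [ 371.01708108 -333.31894308   20.        ] [ 397.95772762 -123.21511865   20.        ]
```

Emit:
send_rows:
  deltas:
    - [0,0,-0.5,0,255]
    - [0,0,-1.5,0,255]
    - [0,0,-3,0,255]
    - [0,0,-5,0,255]
    - [0.5,1.5,-6,0.5,255]
    - [1.5,4,-6,1.5,255]
    - [2.8,6.5,-6,2.5,255]
    - [4,9,-6,3.5,255]
    - [5,11.5,-6,4.5,255]
    - [6,13.5,-6,5.3,255]
    - [6.5,14.8,-6,5.8,255]
    - [6.5,15.1,-6,5.8,255]

```text
clock: 4.55
eef_pos: [0.5296, -0.2107, 0.098]
orientation: [180.0, -0.1, 85.3]
wrist_force: [-0.2, 0.3, -0.8]
gripper_width: 0.0214
finger_force: 59.3
```

```bash
python3 - <<'E'
from h import *
st()
o=[]
for n in('scene','top'):
    p,d=grab(n); np.savez(f'{n}3.npz',p=p,d=d); W=cloud(n,d); h=cv2.cvtColor(p,cv2.COLOR_RGB2HSV).astype(int)
    m=((h[...,0]<5)|(h[...,0]>175))&(h[...,1]>180)&(W[...,2]<.09)&(W[...,2]>.06)&(W[...,0]>.48)&(W[...,0]<.58)&(W[...,1]<.0)&(W[...,1]>-.3)
    v,u=np.nonzero(m); P=onplane(n,u,v,.08); print(n,m.sum(),np.nanmedian(W[m],0),rect(P),P.max(0)*1000)
    o.append(ortho(n,p,.05,480,640,-200,200,1.9))
save('pics/o3.png',np.vstack(o))
E
```

```text
4.55 [ 529.6 -210.7   98. ] [ 1.7999e+02 -6.0000e-02  8.5250e+01] [-0.16  0.28 -0.85] 21.4 59.3
scene 437 [ 0.54247323 -0.14202457  0.07844285] (array([ 540.7, -161. ]), array([ 28.7, 211.4]), 86.25) [560.9846924  -55.53654928  80.        ]
top 211 [ 0.53675665 -0.10335409  0.08026013] (array([ 535.4, -104.8]), array([ 22. , 105.1]), 86.63) [547.60647412 -52.36965815  80.        ]
```

View pics/o3.png

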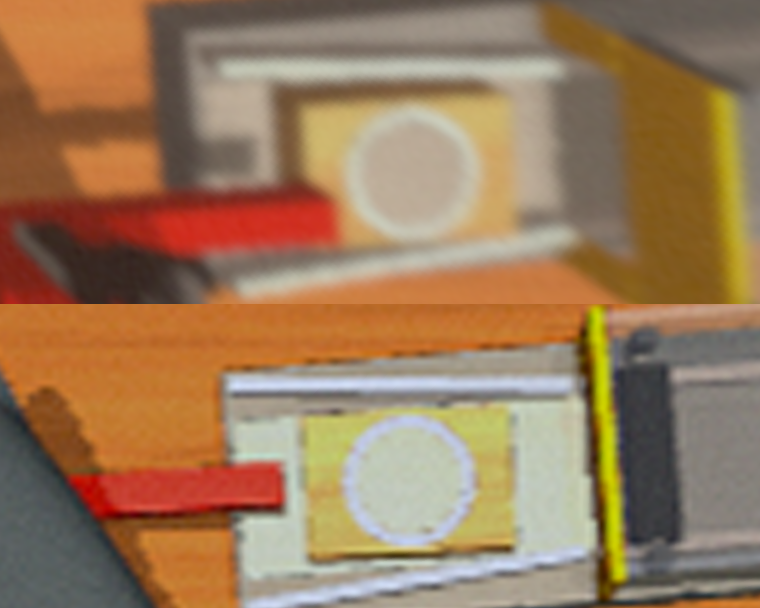

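Ortho picture: the stick's tip is at (283,485) in the top view and (335,220) in the scene view. It is above the infeed, just short of the carrier's rear edge at (305,485) and within about 2 mm of the channel axis. Lowering to the bed.

Emit:
send_rows:
  deltas:
    - [0,0,0.8,0.3,255]
    - [0,0,1.8,0.7,255]
    - [0,0,2.6,0.7,255]
    - [0,0,3.0,0.7,255]
    - [0,0,3.2,0.7,255]
    - [0,0,3.25,0.7,255]
    - [0,0,3.25,0.7,255]
    - [0,0,3.25,0.7,255]

```text
clock: 5.32
eef_pos: [0.5281, -0.2126, 0.0662]
orientation: [180.0, 0.0, 84.4]
wrist_force: [0.6, -0.2, -0.7]
gripper_width: 0.0213
finger_force: 59.3
```

Emit:
send_rows:
  deltas:
    - [0.2,0,0,0,255]
    - [0.4,0,0,0,255]
    - [0.6,0,0,0,255]
    - [0.8,0,0,0,255]
    - [1.0,0,0,0,255]
    - [1.2,0,0,0,255]
    - [1.4,0,0,0,255]
    - [1.6,0,0,0,255]
    - [1.8,0,0,0,255]
    - [2.0,0,0,0,255]
    - [2.0,0,0,0,255]

```text
clock: 6.23
eef_pos: [0.5299, -0.192, 0.0658]
orientation: [180.0, -0.0, 84.4]
wrist_force: [-0.1, 0.2, -1.7]
gripper_width: 0.0213
finger_force: 59.3
```

```bash
python3 - <<'E'
from h import *
st()
p,d=grab('top'); W=cloud('top',d); h=cv2.cvtColor(p,cv2.COLOR_RGB2HSV).astype(int)
r=[q for q in arm.silhouettes('top','carrier') if .04<np.nanmedian(W[q['region']],0)[2]<.06]
for q in r:
    v,u=np.nonzero(q['region']&(abs(W[...,2]-.05)<.006)); print('carrier',rect(onplane('top',u,v,.05)))
m=((h[...,0]<5)|(h[...,0]>175))&(h[...,1]>180)&(W[...,2]<.06)&(W[...,0]>.48)&(W[...,0]<.58)&(W[...,1]<.0)&(W[...,1]>-.3)
v,u=np.nonzero(m); print(rect(onplane('top',u,v,.047)))
E
```

```text
6.23 [ 529.9 -192.    65.8] [ 1.800e+02 -2.000e-02  8.441e+01] [-0.14  0.15 -1.69] 21.3 59.3
carrier (array([547.6,  24.7]), array([ 76.3, 109. ]), 86.75)
(array([538.3, -83.4]), array([ 21.8, 101.1]), 86.5)
```

Emit:
send_rows:
  deltas:
    - [0.3,-0.01,0,0.4,255]
    - [0.7,-0.02,0,0.8,255]
    - [1.1,-0.03,0,0.8,255]
    - [1.5,-0.04,0,0.8,255]
    - [1.9,-0.05,0,0.8,255]
    - [2.3,-0.05,0,0.8,255]
    - [2.7,-0.06,0,0.8,255]
    - [3.1,-0.07,0,0.8,255]
    - [3.5,-0.07,0,0.8,255]
    - [3.9,-0.08,0,0.8,255]
    - [4.3,-0.08,0,0.8,255]
    - [4.7,-0.09,0,0.8,255]

```text
clock: 7.33
eef_pos: [0.5336, -0.1451, 0.0658]
orientation: [-180.0, 0.0, 83.6]
wrist_force: [0.2, -1.3, -1.1]
gripper_width: 0.0214
finger_force: 59.4
```

Emit:
send_rows:
  deltas:
    - [0.2,-0.005,0,0,255]
    - [0.4,-0.01,0,0,255]
    - [0.6,-0.015,0,0,255]
    - [0.8,-0.02,0,0,255]
    - [1.0,-0.025,0,0,255]
    - [1.2,-0.03,0,0,255]
    - [1.4,-0.035,0,0,255]
    - [1.6,-0.04,0,0,255]
    - [1.8,-0.045,0,0,255]
    - [2.0,-0.05,0,0,255]
    - [2.2,-0.055,0,0,255]
    - [2.4,-0.06,0,0,255]

```text
clock: 8.33
eef_pos: [0.5356, -0.1214, 0.0658]
orientation: [-180.0, 0.0, 83.6]
wrist_force: [-0.4, -3.2, -0.7]
gripper_width: 0.0211
finger_force: 59.7
```

```bash
python3 - <<'E'
from h import *
st(); o=[]
for n in('scene','top'):
    p,d=grab(n); o.append(ortho(n,p,.05,480,640,-130,270,1.9))
save('pics/o4.png',np.vstack(o))
E
```

```text
8.33 [ 535.6 -121.4   65.8] [-179.99    0.     83.6 ] [-0.44 -3.25 -0.69] 21.1 59.7
```

View pics/o4.png

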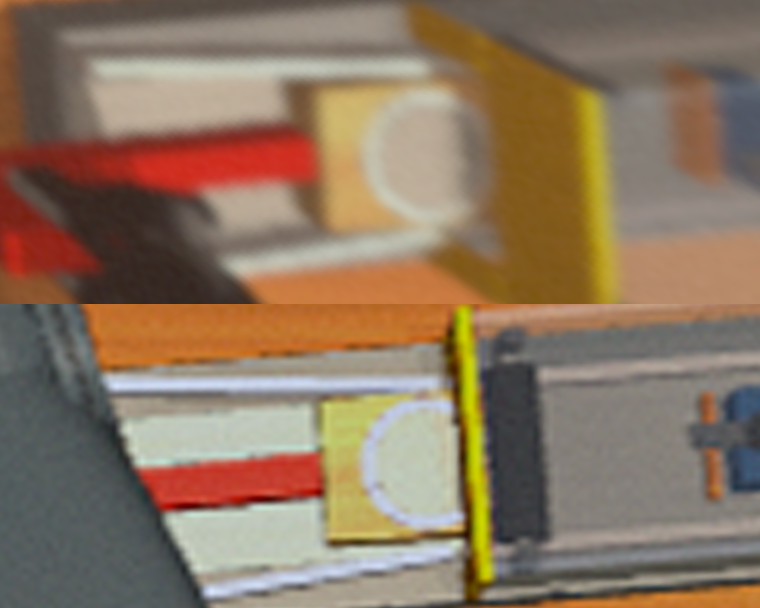

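The carrier sits square between the fences with the stick on its rear edge, (320,475) in the top view, and its front is already in the guard. Feeding on.

Emit:
send_rows:
  deltas:
    - [0.4,-0.01,0,0,255]
    - [0.8,-0.02,0,0,255]
    - [1.2,-0.03,0,0,255]
    - [1.6,-0.04,0,0,255]
    - [2.0,-0.05,0,0,255]
    - [2.4,-0.06,0,0,255]
    - [2.8,-0.07,0,0,255]
    - [3.2,-0.08,0,0,255]
    - [3.6,-0.09,0,0,255]
    - [4.0,-0.1,0,0,255]
    - [4.3,-0.11,0,0,255]
    - [4.6,-0.12,0,0,255]

```text
clock: 9.43
eef_pos: [0.5394, -0.0754, 0.0656]
orientation: [-180.0, 0.0, 83.6]
wrist_force: [-1.8, -5.2, -1.2]
gripper_width: 0.0213
finger_force: 60.2
```

Emit:
send_rows:
  deltas:
    - [0.25,-0.01,0,0,255]
    - [0.5,-0.01,0,0,255]
    - [0.75,-0.02,0,0,255]
    - [1.0,-0.03,0,0,255]
    - [1.25,-0.03,0,0,255]
    - [1.5,-0.04,0,0,255]
    - [1.75,-0.05,0,0,255]
    - [2.0,-0.05,0,0,255]
    - [2.25,-0.06,0,0,255]
    - [2.5,-0.07,0,0,255]
    - [2.75,-0.07,0,0,255]
    - [3.0,-0.08,0,0,255]

```text
clock: 10.43
eef_pos: [0.5421, -0.0456, 0.0658]
orientation: [-180.0, -0.0, 83.6]
wrist_force: [-1.3, -2.7, -2.1]
gripper_width: 0.0213
finger_force: 60.0
```

```bash
python3 - <<'E'
from h import *
st(); o=[]
for n in('scene','top'):
    p,d=grab(n); o.append(ortho(n,p,.05,480,640,-70,330,1.9))
save('pics/o5.png',np.vstack(o))
E
```

```text
10.43 [542.1 -45.6  65.8] [-180.     -0.     83.59] [-1.27 -2.67 -2.07] 21.3 60.0
```

View pics/o5.png

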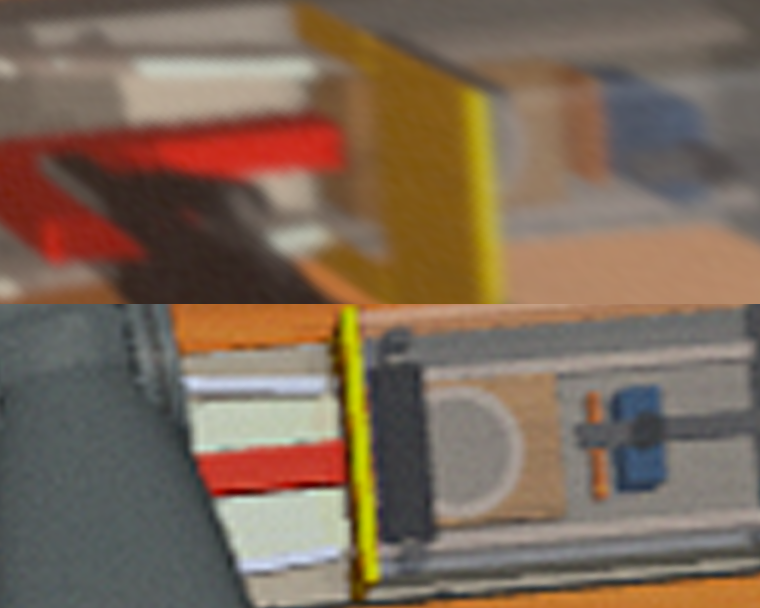

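The carrier is through the guard, its front edge at (560,445) with the orange pad at (590,445): about 15 mm to go.

Emit:
send_rows:
  deltas:
    - [0.08,0,0,0,255]
    - [0.16,0,0,0,255]
    - [0.24,-0.01,0,0,255]
    - [0.32,-0.01,0,0,255]
    - [0.4,-0.01,0,0,255]
    - [0.48,-0.01,0,0,255]
    - [0.56,-0.01,0,0,255]
    - [0.64,-0.02,0,0,255]
    - [0.72,-0.02,0,0,255]
    - [0.8,-0.02,0,0,255]
    - [0.88,-0.02,0,0,255]
    - [0.96,-0.02,0,0,255]

```text
clock: 11.53
eef_pos: [0.5431, -0.0362, 0.0659]
orientation: [180.0, -0.0, 83.6]
wrist_force: [-1.1, -2.9, -0.4]
gripper_width: 0.0214
finger_force: 59.6
```

Emit:
send_rows:
  deltas:
    - [0.04,0,0,0,255]
    - [0.08,0,0,0,255]
    - [0.12,0,0,0,255]

```text
clock: 11.78
eef_pos: [0.5432, -0.0351, 0.0658]
orientation: [180.0, 0.0, 83.6]
wrist_force: [0.3, -2.5, -0.4]
gripper_width: 0.0217
finger_force: 59.6
```

Emit:
send_rows:
  deltas:
    - [0.04,0,0,0,255]
    - [0.08,0,0,0,255]
    - [0.12,0,0,0,255]

```text
clock: 12.03
eef_pos: [0.5433, -0.0339, 0.0658]
orientation: [180.0, 0.0, 83.6]
wrist_force: [-0.7, -3.9, 0.0]
gripper_width: 0.0212
finger_force: 59.6
```

Emit:
send_rows:
  deltas:
    - [0.04,0,0,0,255]
    - [0.08,0,0,0,255]
    - [0.12,0,0,0,255]

```text
clock: 12.28
eef_pos: [0.5433, -0.0327, 0.0658]
orientation: [-180.0, 0.0, 83.6]
wrist_force: [-0.9, -2.8, -1.2]
gripper_width: 0.0213
finger_force: 59.6
```

Emit:
send_rows:
  deltas:
    - [0.04,0,0,0,255]
    - [0.08,0,0,0,255]

```text
clock: 12.45
eef_pos: [0.5435, -0.0319, 0.0658]
orientation: [-180.0, 0.0, 83.6]
wrist_force: [-1.4, -2.8, 0.3]
gripper_width: 0.0214
finger_force: 59.6
```

Emit:
send_rows:
  deltas:
    - [0.04,0,0,0,255]
    - [0.08,0,0,0,255]

```text
clock: 12.62
eef_pos: [0.5435, -0.0311, 0.0658]
orientation: [-180.0, 0.0, 83.6]
wrist_force: [-1.0, -2.9, -0.6]
gripper_width: 0.0213
finger_force: 59.6
```

Emit:
send_rows:
  deltas:
    - [0.04,0,0,0,255]
    - [0.08,0,0,0,255]

```text
clock: 12.78
eef_pos: [0.5436, -0.0303, 0.0658]
orientation: [-180.0, 0.0, 83.6]
wrist_force: [-1.3, -4.0, -2.0]
gripper_width: 0.0214
finger_force: 59.7
```

Emit:
send_rows:
  deltas:
    - [0.04,0,0,0,255]
    - [0.08,0,0,0,255]

```text
clock: 12.95
eef_pos: [0.5437, -0.0295, 0.0658]
orientation: [-180.0, 0.0, 83.6]
wrist_force: [-1.1, -3.5, 0.1]
gripper_width: 0.0217
finger_force: 59.8
```

Emit:
send_rows:
  deltas:
    - [0.04,0,0,0,255]
    - [0.08,0,0,0,255]

```text
clock: 13.12
eef_pos: [0.5438, -0.0287, 0.0658]
orientation: [-180.0, 0.0, 83.6]
wrist_force: [-1.2, -2.7, -1.0]
gripper_width: 0.0214
finger_force: 59.8
```

Emit:
send_rows:
  deltas:
    - [0.04,0,0,0,255]
    - [0.06,0,0,0,255]

```text
clock: 13.28
eef_pos: [0.5439, -0.0285, 0.0659]
orientation: [180.0, 0.0, 83.6]
wrist_force: [-1.0, -4.1, 0.4]
gripper_width: 0.0209
finger_force: 60.0
```

Emit:
send_rows:
  deltas:
    - [0.04,0,0,0,255]
    - [0.06,0,0,0,255]

```text
clock: 13.45
eef_pos: [0.5439, -0.0282, 0.066]
orientation: [180.0, 0.1, 83.6]
wrist_force: [-1.2, -6.5, 0.7]
gripper_width: 0.0212
finger_force: 60.2
```

Emit:
send_rows:
  deltas:
    - [0.04,0,0,0,255]
    - [0.06,0,0,0,255]

```text
clock: 13.62
eef_pos: [0.544, -0.0281, 0.0661]
orientation: [180.0, 0.1, 83.6]
wrist_force: [-1.4, -6.5, 0.9]
gripper_width: 0.0215
finger_force: 60.4
```

Pad contact is felt (sliding takes about 3 N, now 6.5 N). Loading up towards about 13 N in total.

Emit:
send_rows:
  deltas:
    - [0.04,0,0,0,255]
    - [0.08,0,0,0,255]
    - [0.12,0,0,0,255]
    - [0.12,0,0,0,255]

```text
clock: 13.95
eef_pos: [0.5441, -0.0277, 0.0663]
orientation: [180.0, 0.2, 83.6]
wrist_force: [-2.3, -7.2, 1.4]
gripper_width: 0.0214
finger_force: 60.8
```

Emit:
send_rows:
  deltas:
    - [0.02,0,0,0,255]
    - [0.04,0,0,0,255]
    - [0.04,0,0,0,255]

```text
clock: 14.2
eef_pos: [0.5441, -0.0277, 0.0664]
orientation: [180.0, 0.3, 83.5]
wrist_force: [-2.3, -8.6, 1.5]
gripper_width: 0.0216
finger_force: 60.9
```

Emit:
send_rows:
  deltas:
    - [0.05,0,-0.02,0,255]
    - [0.1,0,-0.04,0,255]
    - [0.15,0,-0.04,0,255]
    - [0.2,0,-0.04,0,255]
    - [0.2,0,-0.04,0,255]
    - [0.2,0,-0.04,0,255]

```text
clock: 14.7
eef_pos: [0.5442, -0.027, 0.0669]
orientation: [180.0, 0.5, 83.5]
wrist_force: [-3.6, -11.5, 2.2]
gripper_width: 0.0212
finger_force: 61.3
```

Emit:
send_rows:
  deltas:
    - [0,0,0,0,255]

```text
clock: 14.78
eef_pos: [0.5442, -0.027, 0.0669]
orientation: [180.0, 0.5, 83.5]
wrist_force: [-3.3, -11.3, 2.1]
gripper_width: 0.021
finger_force: 61.3
```

Emit:
send_rows:
  deltas:
    - [0.04,0,0,0,255]
    - [0.08,0,0,0,255]
    - [0.09,0,0,0,255]
    - [0.09,0,0,0,255]
    - [0.09,0,0,0,255]

```text
clock: 15.2
eef_pos: [0.5443, -0.0269, 0.0671]
orientation: [180.0, 0.5, 83.5]
wrist_force: [-3.7, -14.2, 2.8]
gripper_width: 0.0212
finger_force: 61.6
```

Emit:
send_rows:
  deltas:
    - [0,0,0,0,255]
    - [0,0,0,0,255]
    - [0,0,0,0,255]

```text
clock: 15.45
eef_pos: [0.5443, -0.0268, 0.0671]
orientation: [180.0, 0.5, 83.5]
wrist_force: [-4.2, -12.9, 2.5]
gripper_width: 0.0213
finger_force: 61.6
```

Emit:
send_rows:
  deltas:
    - [0,0,0,0,255]
    - [0,0,0,0,255]
    - [0,0,0,0,255]
    - [0,0,0,0,255]
    - [0,0,0,0,255]
    - [0,0,0,0,255]
    - [0,0,0,0,255]

```text
clock: 16.03
eef_pos: [0.5443, -0.0268, 0.0671]
orientation: [180.0, 0.5, 83.5]
wrist_force: [-4.2, -13.0, 2.4]
gripper_width: 0.0213
finger_force: 61.6
```

Emit:
send_rows:
  deltas:
    - [0,0,0,0,255]
    - [0,0,0,0,255]
    - [0,0,0,0,255]
    - [0,0,0,0,255]
    - [0,0,0,0,255]
    - [0,0,0,0,255]
    - [0,0,0,0,255]
    - [0,0,0,0,255]

```text
clock: 16.7
eef_pos: [0.5443, -0.0268, 0.0671]
orientation: [180.0, 0.5, 83.5]
wrist_force: [-3.5, -13.8, 3.4]
gripper_width: 0.0214
finger_force: 61.6
```

Held about 13.4 N (10 N over sliding) for 1.5 s. Now backing the stick out.

Emit:
send_rows:
  deltas:
    - [-0.1,0,0,0,255]
    - [-0.25,0,0,0,255]
    - [-0.45,0.01,0,0,255]
    - [-0.7,0.01,0,0,255]
    - [-1.1,0.02,0,0,255]
    - [-1.7,0.04,0,0,255]
    - [-2.5,0.06,0,0,255]
    - [-3.5,0.09,0,0,255]
    - [-4.7,0.12,0,0,255]
    - [-6.0,0.15,0,0,255]
    - [-7.5,0.19,0,0,255]
    - [-9.0,0.23,0,0,255]

```text
clock: 17.7
eef_pos: [0.5366, -0.1139, 0.0663]
orientation: [180.0, 0.0, 83.6]
wrist_force: [1.2, -0.7, -1.5]
gripper_width: 0.0213
finger_force: 59.3
```

Emit:
send_rows:
  deltas:
    - [-0.5,0,0,0,255]
    - [-1,0,0,0,255]
    - [-1.2,0,-1,0,255]
    - [-1.2,0,-2.5,0,255]
    - [-1.2,0,-4,0,255]
    - [-1.2,0,-5,0,255]
    - [-1.2,0,-5,0,255]

```text
clock: 18.28
eef_pos: [0.5376, -0.1245, 0.12]
orientation: [179.7, 0.1, 83.6]
wrist_force: [0.2, -0.4, -0.5]
gripper_width: 0.0217
finger_force: 59.3
```

```bash
python3 - <<'E'
from h import *
st(); o=[]
go(.3783,-.2800,.115,90.9)
for n in('scene','top'):
    p,d=grab(n); o.append(ortho(n,p,.05,480,640,-70,330,1.9))
    W=cloud(n,d); h=cv2.cvtColor(p,cv2.COLOR_RGB2HSV).astype(int)
    m=((h[...,0]<5)|(h[...,0]>175))&(h[...,1]>180)&(abs(W[...,2]-.097)<.008)&(W[...,0]>.48)&(W[...,0]<.58)&(W[...,1]<.1)&(W[...,1]>-.3)
    if m.sum()>5: v,u=np.nonzero(m); print(n,m.sum(),rect(onplane(n,u,v,.097)))
save('pics/o6.png',np.vstack(o))
E
```

```text
18.28 [ 537.6 -124.5  120. ] [1.7965e+02 7.0000e-02 8.3630e+01] [ 0.19 -0.44 -0.46] 21.7 59.3
tool delta cm [-17.22 -14.11   0.43] twist -7.27
scene 372 (array([547.9, -71.7]), array([ 27.8, 216.9]), 84.55)
top 164 (array([547.8, -10.9]), array([21.4, 89. ]), 84.35)
```

View pics/o6.png

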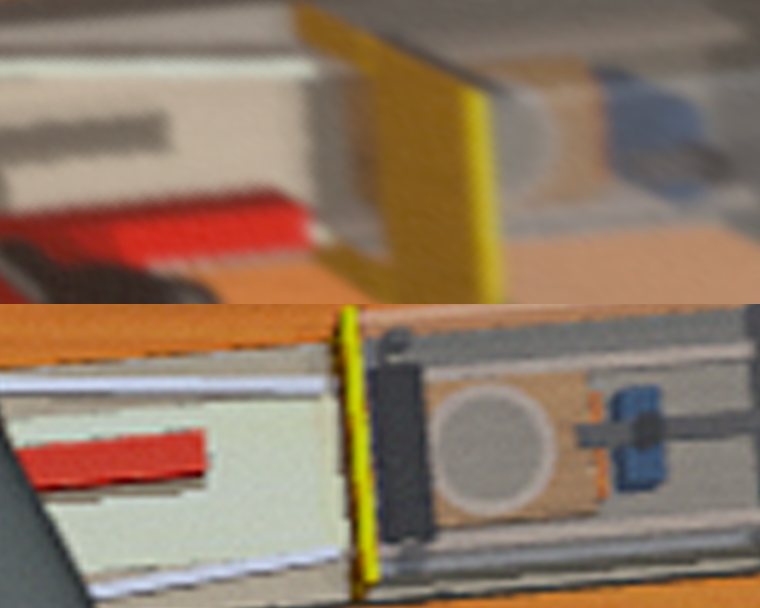

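The carrier rests against the orange pad at (597,445) in the top view, and the stick is clear. Returning the stick to the tray.

Emit:
send_rows:
  deltas:
    - [-1,-0.8,0,-0.5,255]
    - [-3,-2.4,0,-1.2,255]
    - [-5,-4.1,0,-2,255]
    - [-7,-5.7,0,-3,255]
    - [-9,-7.4,0,-4,255]
    - [-11,-9,0,-5,255]
    - [-13,-10.7,0,-6,255]
    - [-15,-12.3,0,-7,255]
    - [-16.5,-13.6,0,-7.3,255]
    - [-17.2,-14.3,0,-7.3,255]
    - [-17.2,-14.3,0,-7.3,255]
    - [-17.2,-14.3,0,-7.3,255]

```text
clock: 19.38
eef_pos: [0.3741, -0.2785, 0.1156]
orientation: [-180.0, -0.1, 90.8]
wrist_force: [0.4, 0.4, -1.1]
gripper_width: 0.0213
finger_force: 59.2
```

```bash
python3 - <<'E'
from h import *
st(); go(.3765,-.2800,.0392,90.9)
E
```

```text
19.38 [ 374.1 -278.5  115.6] [-1.800e+02 -9.000e-02  9.085e+01] [ 0.4   0.39 -1.06] 21.3 59.2
tool delta cm [-0.16  0.24  7.64] twist -0.05
```

Emit:
send_rows:
  deltas:
    - [0,0.1,1.5,0,255]
    - [-0.1,0.1,3.5,0,255]
    - [-0.1,0.1,5,0,255]
    - [-0.1,0.1,6,0,255]
    - [-0.1,0.1,6.7,0,255]
    - [-0.1,0.1,7.2,0,255]
    - [-0.1,0.1,7.5,0,255]
    - [-0.1,0.1,7.6,0,255]
    - [-0.1,0.1,7.6,0,255]
    - [-0.1,0.1,7.6,0,255]

```text
clock: 20.22
eef_pos: [0.3756, -0.2805, 0.041]
orientation: [179.9, 0.1, 90.9]
wrist_force: [-0.3, -0.6, -1.6]
gripper_width: 0.0215
finger_force: 59.3
```

Emit:
send_rows:
  deltas:
    - [0,0,0.08,0,255]
    - [0,0,0.14,0,255]
    - [0,0,0.14,0,255]
    - [0,0,0.14,0,255]

```text
clock: 20.55
eef_pos: [0.3752, -0.2802, 0.039]
orientation: [180.0, 0.0, 90.9]
wrist_force: [0.0, 0.1, -2.1]
gripper_width: 0.0215
finger_force: 59.3
```

Emit:
send_rows:
  deltas:
    - [0,0,0,0,200]
    - [0,0,0,0,150]
    - [0,0,0,0,100]
    - [0,0,0,0,50]
    - [0,0,0,0,0]
    - [0,0,0,0,0]
    - [0,0,0,0,0]
    - [0,0,0,0,0]
    - [0,0,0,0,0]

```text
clock: 21.3
eef_pos: [0.3752, -0.2801, 0.0388]
orientation: [180.0, -0.0, 90.9]
wrist_force: [0.4, 0.6, -1.2]
gripper_width: 0.0853
finger_force: 0.0
```

Emit:
send_rows:
  deltas:
    - [0,0,-0.5,0,0]
    - [0,0,-1.5,0,0]
    - [0,0,-3,0,0]
    - [0,0,-5,0,0]
    - [0,0,-8,0,0]
    - [0,0,-11,0,0]
    - [0,0,-14,0,0]
    - [-2,-2,-16,0,0]
    - [-4,-5,-17,0,0]
    - [-6,-8,-17,0,0]
    - [-8,-11,-17,0,0]
    - [-8,-11,-17,0,0]

```text
clock: 22.3
eef_pos: [0.2624, -0.3653, 0.2105]
orientation: [-179.9, 0.3, 90.5]
wrist_force: [0.2, 0.1, 0.3]
gripper_width: 0.0851
finger_force: 0.0
```

```bash
python3 - <<'E'
from h import *
st(); p,d=grab('scene'); save('pics/end.png',p[120:300,120:420],2.6)
E
```

```text
22.3 [ 262.4 -365.3  210.5] [-179.9     0.25   90.5 ] [0.18 0.07 0.33] 85.1 0.0
```

View pics/end.png

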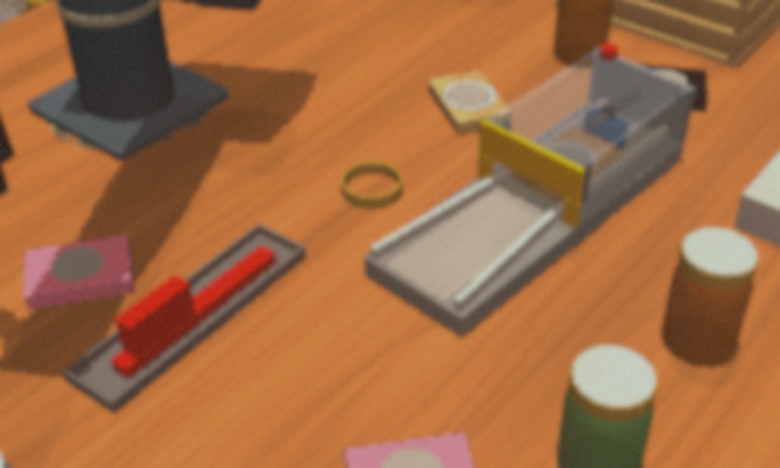

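The stick lies flat in its tray at (195,310), the carrier is under the hood at (580,150) against the stop, and the other things are undisturbed.

```bash
python3 -c "
from workcell import arm
print(arm.finish_job())"
```

```text
the job is handed in; nothing more can be done
None
```

The carrier was fed through the guard, pressed for about 1.5 s at roughly 10 N above the sliding force (about 13.4 N at the wrist) and left resting on the stop; the stick is back in its tray, and the job was handed in at about 22 s with no result reported.

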